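# Clamp a frame rail in the dowelling jig

## Task

Get the loose frame rail ready for dowel drilling: slide it on the jig's bed until its long side is flush against the wooden fence and its end is flush against the aluminium bush block, and only then push the toggle clamp's red handle down, over centre, until it rests on its stop and the rubber pad holds the rail there. Work gently: do not ram the rail, the jig or the clamp, let go when it is locked, and leave everything else on the bench alone.

Things in the scene. Friction and masses are not known exactly. Their poses are not given: they have to be found in the camera images.
- jig: dowelling jig fixed to the bench: plywood board 280 (x) x 270 (y) x 18 mm, bed surface z 18. Origin on the bench; board spans x -150..130, y -150..120. Jig axes: +x along the fence to the bush block, +y from the fence over the open bed, +z up. Rail fully home: its origin at (0, 20, 18) mm here. Rigid: pressing jig or clamp with over 30 N strains it (not allowed).
- fence_face (a point): point on the wooden fence's face, jig (0, 0, 25) mm. The fence is 14 mm high above the bed, its face the jig plane y = 0, from x -150 to 90. Behind it a block of the same height (x -37..37, y -136..-24, top z 32) carries the toggle clamp, which works in the jig plane x = 0
- bush_face (a point): point on the aluminium bush block's face, jig (90, 20, 28) mm. The block is 32 mm high above the bed, its face the jig plane x = 90, from y -20 to 55
- rail: the loose pine frame rail on the jig's bed, 180 (its x) x 40 (y) x 20 mm (z), about 0.1 kg, slides on the bed with about 1 N; either end may go to the block. Origin: centre of its underside. Starts 34 to 54 mm from the fence and 25 to 55 mm from the block, askew up to 0.18 rad. Pressing it with over 30 N bruises it (not allowed); 7 N seats it.
- clamp_handle (a joint): handle angle about its pivot on the clamp arm, rad: 0 wide open (start), pad meets rail at 2.25, over centre beyond 2.53, locked on its stop 2.62. Stays where left until the pad bears. Free travel takes about 2 N at the grip; from 2.25 the push rises to 9 to 12 N near 2.35, fades, and past centre the handle snaps down onto its stop, which then resists with 3 to 6 N per mm.
- grip_root (a point): inner end of the handle's red grip, on its centre line. The grip is a straight bar 82 mm long, 20 wide (along jig x), 13 thick. Wide open at jig y -93, z 122; locked y -104, z 84 mm. Push the face that looks to jig +y when open and up when locked: back (-y), then down; the clamp arm, standing up when open, swings down over the rail. Nothing is under the grip's outer half.
- grip_end (a point): free end of the red grip, on its centre line. Its (y, z) in jig axes, mm, as the handle angle grows: at 0: (-123, 199); 0.33: (-141, 194); 0.65: (-155, 188); 0.94: (-164, 180); 1.23: (-171, 172); 1.51: (-175, 162); 1.79: (-177, 150); 2.09: (-179, 134); 2.25: (-181, 123); locked: (-184, 74). x stays 0.
- clamp_pad: black rubber pad on the clamp arm's spindle, 18 mm across; origin: centre of its lower face. Up on the raised arm at the start (about jig y -12, z 116 mm); locked it sits at jig (0, 20, 38) mm on the middle of the rail and presses it with about 50 N.
- spare_rail1: a spare frame rail (180 x 40 x 20 mm) lying on the bench to the left; origin: centre of its underside
- spare_rail2: another such spare rail on the bench to the left
- glue_bottle: white wood-glue bottle with a yellow band and orange nozzle, 50 mm across, 126 mm tall, on the bench beside the jig's open (+y) side; origin: centre of its underside
- dowel_tray: grey tray of dowel pins, 85 x 110 x 26 mm, on the bench beyond the jig's open (+y) side; origin: centre of its underside
- tub_yellow: yellow paint tub with pale lid, 91 mm across, 51 mm tall, on the bench to the right; origin: centre of its underside
- tub_green: green paint tub, same size, on the bench to the right
- paint_teal: teal paint bottle, 44 mm across, 130 mm tall, on the bench to the right; origin: centre of its underside
Mind the look-alikes: they are no part of the job. What is shaped like the rail but green or yellow is not meant.

How it is judged:
On the way, in this order (a step that is already met when the one before it is completed fails the run):
1. the rail lies flush against the fence and the bush block while the clamp is still open (x of rail in the frame of jig between -0.0015 and 0.0015 m and y of rail in the frame of jig between 0.0185 and 0.0215 m and z of rail in the frame of jig between 0.016 and 0.02 m and angle between the x axis of rail and the x axis of jig, either way round below 0.02 rad and value of joint clamp_handle below 2.1 rad), for 0.2 s.
2. the handle is past centre on its stop and the pad presses the rail (value of joint clamp_handle above 2.58 rad and contact force between clamp_pad and rail above 30 N), for 0.2 s.
At the end, for the whole second after the job is handed in: The rail is at rest on the bed, its side within 1.5 mm of the fence, its end within 1.5 mm of the bush block and parallel to the fence within 0.02 rad; the clamp handle is past centre (joint above 2.58 rad) and the pad presses the rail with more than 30 N; the robot has let go (all of step 2 and x of rail in the frame of jig between -0.0015 and 0.0015 m and y of rail in the frame of jig between 0.0185 and 0.0215 m and z of rail in the frame of jig between 0.016 and 0.02 m and angle between the x axis of rail and the x axis of jig, either way round below 0.02 rad and linear speed of rail below 0.01 m/s); the robot touches nothing.
It fails at once if the fingers press the rail with more than 30 N (contact force between any of the fingers, the arm and rail above 30 N).
It fails at once if the robot presses the jig or its clamp with more than 30 N (contact force between any of the fingers, the arm and jig above 30 N).
It fails at once if another thing on the bench is moved by more than 25 mm (distance of any of spare_rail1, spare_rail2, glue_bottle, dowel_tray, tub_yellow, tub_green, paint_teal from where it was at the start of the episode above 0.025 m).
It also fails if it takes over 64 s, if anything falls off the work surface, if the arm or the gripper's body presses on something with over 40 N, if the wrist force passes 120 N, or if a joint passes its speed limit or range.

## Robot

A 6-joint arm with a two-finger parallel gripper is mounted at the origin on the work surface. World frame = base frame: x ahead of the robot, y to its left, z up, the work surface at z = 0. Lengths are in m, angles in rad, forces in N, time in s.
With the tool pointing down it reaches from about 0.35 to 0.775 m from the base axis. Payload 7.3 kg.
Tool frame: the origin (TCP) lies at the very end of the fingers, on their centre line; the grasp point (between the pads) lies 19 mm behind it; z points along the fingers, y is the line along which they close (so a half turn about z gives the same grasp; the last joint's range is limited). The gripper opens to 92 mm and grips with 3 to 60 N. Pads are 19 mm wide; open, the fingers measure 130 mm over their backs; the gripper's body (75 mm by 190 mm) begins 47 mm behind the grasp point.
Start: joints at [1.135, 0.342, 1.524, -0, 1.275, -0.146], TCP at [0.15, 0.503, 0.227] pointing down, gripper open.
Joint ranges: [-2.53, 2.53], [-0.77, 2.02], [0.04, 2.7], [-1, 4.14], [0.28, 2.66], [-3.11, 3.11]. Speed limits (rad/s): [2.57, 2.57, 3.14, 3.14, 3.14, 3.14].

## Interface

Orientations are given as [roll, pitch, yaw] about the fixed x, y, z axes, in that order (R = Rz(yaw) Ry(pitch) Rx(roll)).
In Python, from station import robot gives the robot as it stands. The module is installed in compiled form; this text tells all that it offers. Calls block until the motion is done:
- robot.move_to(position, orientation): joint-space move of the TCP to a pose.
- robot.move_l(position, attitude=None, feed=0.15, contact_N=None): straight line of the TCP; attitude=None keeps the orientation; feed is the mean speed in m/s. With contact_N (N) it stops when the force on the tool has changed by that much, and returns True; else False.
- robot.set_joints(angles): joint-space move.
- robot.open_gripper() and robot.grasp(squeeze=None): open the fingers fully, or close them until they stop; squeeze is the grip in N (None keeps the last).
- robot.dwell(seconds).
- robot.solve_ik(position, orientation): joint angles nearest the present ones, or None.
- robot.sense(): the state.
- robot.capture(name): name is "scene" or "top" or "wrist"; returns a dict with "image" (420x560x3 uint8, blue, green, red), "range_z" (420x560 float32, m along the optical axis (not along the pixel's ray), 0 where there is no reading), "fx", "fy", "cx", "cy" (pixels), "xyz" and "rotation" of the camera in the world; the wrist camera has in their place "tool_from_camera" (4x4, takes a point from camera to tool coordinates, whose origin is the TCP and whose axes are the flange's). Camera axes: x right, y down, z forward; pixel columns grow to the right and rows downward; lengths in m; the calibration is good to about 2 mm. A picture is of the moment at which its call begins: read the wrist's pose just before it.
A pose or a line that the arm cannot do raises robot.MotionError and nothing moves.
- robot.hand_in(): hands the job in; it is judged then, once.
The state is a dict: "t": time; "qpos": joint angles; "joint_velocities": joint speeds; "tau": joint torques, N m; "position": TCP position; "tcp_rot": TCP orientation; "wrist_force": force on the tool from outside, world axes, zero at the start; "moment": the same for the moment, N m; "grip_width": finger opening in m; "grasp_force": force on a finger pad.
Only numpy, scipy, OpenCV 4.12 (cv2) and the standard library are available. Lean on these libraries where they do the work, as an engineer would, in place of code of your own. Each camera call takes 0.05 s, during which the arm holds its last target. There are 200 camera calls.

## Working session

There is one attempt and no reset: what is moved stays moved. The work goes in short steps, each a Python script; the robot and the scene stay as the last script left them, time stands still between calls to the robot, and variables do not carry over. Pictures are saved under pics/ and viewed, at most 10 in all, crops included, and the job is handed in when it is done.

```bash
mkdir -p pics; python3 - <<'E'
from station import robot
import cv2,pickle,numpy as np
d={}
for n in("top","scene"):
    c=robot.capture(n); d[n]=c; cv2.imwrite(f"pics/{n}0.png",c["image"]); print(n,c["xyz"],np.round(c["rotation"],3).tolist(),c["fx"],c["cx"],c["cy"])
pickle.dump(d,open("d0.pkl","wb"))
print(robot.sense())
E
```

```text
top [0.35070518 0.02169976 1.6820675 ] [-3.062, 0.014, -1.552] 497.42655797814183 287.6087264246469 208.9638148206739
scene [1.69312507 0.47364996 1.11782227] [-2.212, -0.015, 1.928] 505.4329823964392 267.3682980981282 210.75291550528323
{'t': 0.1, 'qpos': array([ 1.13499724e+00,  3.42677859e-01,  1.52493502e+00,  9.58492711e-06,
        1.27537768e+00, -1.45992050e-01]), 'joint_velocities': array([-0.00011955, -0.00122841, -0.00104651,  0.00121353, -0.00138678,
       -0.00078616]), 'tau': array([ 3.27823000e-03, -4.31999052e+01, -2.44696695e+01,  7.23144226e-02,
        5.26514417e-02, -4.58274690e-05]), 'position': array([0.14984512, 0.50278345, 0.22609685]), 'tcp_rot': array([-3.14021095e+00, -2.12427188e-04,  2.85178267e+00]), 'wrist_force': array([ 0.57558673, -0.02574583,  0.00707817]), 'moment': array([0.00938027, 0.01857068, 0.02693264]), 'grasp_force': 0.0, 'grip_width': 0.0920749558192019}
```

View pics/top0.png

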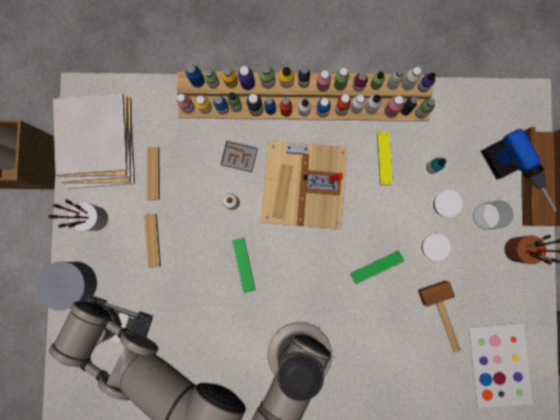

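View pics/scene0.png

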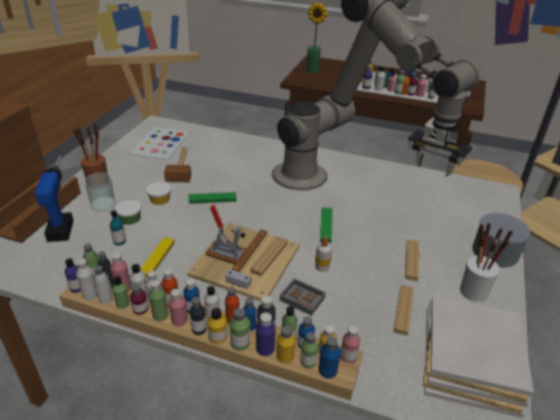

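The top view shows the jig at about (305,185), with the bush block at (298,148), the dark fence strip at column ~303, the red grip at (335,177) and the loose rail on the bed at (283,190). Rail look-alikes are the spare pine rails at (152,173) and (152,240), the green bars at (243,265) and (377,267), and the yellow bar at (385,158). Only the pine piece at (283,190) lies on the jig's bed, so that is the one meant. I'll confirm it with the wrist camera.

```bash
cat > h.py <<'E'
from station import robot
import cv2,pickle,numpy as np
from scipy.spatial.transform import Rotation as R
def rpy(v): return R.from_euler("xyz",v).as_matrix()
def cam(c,s=None):
    if "xyz" in c: return rpy(c["rotation"]) if np.ndim(c["rotation"])==1 else np.array(c["rotation"]),np.array(c["xyz"])
    T=c["tool_from_camera"]; Rt=rpy(s["tcp_rot"]); return Rt@T[:3,:3],Rt@T[:3,3]+s["position"]
def ray(c,uv,z,s=None):
    Rm,o=cam(c,s); uv=np.atleast_2d(uv).astype(float)
    d=np.c_[(uv[:,0]-c["cx"])/c["fx"],(uv[:,1]-c["cy"])/c["fy"],np.ones(len(uv))]@Rm.T
    return o+d*((z-o[2])/d[:,2])[:,None]
def cloud(c,s=None):
    Rm,o=cam(c,s); v,u=np.mgrid[:420,:560]; z=c["range_z"]
    return np.dstack([(u-c["cx"])/c["fx"]*z,(v-c["cy"])/c["fy"]*z,z])@Rm.T+o
def wrist(name):
    s=robot.sense(); c=robot.capture("wrist"); cv2.imwrite(f"pics/{name}.png",c["image"]); pickle.dump((c,s),open(name+".pkl","wb")); return c,s
E
python3 - <<'E'
from h import *
d=pickle.load(open("d0.pkl","rb"));c=d["top"]
print(np.round(ray(c,[[300,350],[283,190],[298,148],[264,225],[345,228],[347,145],[270,142]],0.018),3).tolist())
P=cloud(c);print(P[190,283],P[300,400],P[177,335])
print(robot.capture("wrist")["tool_from_camera"])
p=ray(c,[[295,187]],.02)[0]
robot.move_to([p[0]-.06,p[1]+.03,0.40],[np.pi,0,np.pi/2])
c,s=wrist("w1");print(s["position"],s["tcp_rot"],s["t"])
E
```

```text
[[0.02, -0.002, 0.018], [0.547, 0.064, 0.018], [0.691, 0.016, 0.018], [0.428, 0.126, 0.018], [0.423, -0.145, 0.018], [0.704, -0.149, 0.018], [0.71, 0.112, 0.018]]
[0.54429776 0.06374049 0.04013261] [ 0.18741651 -0.33059781  0.00801853] [ 0.57101537 -0.09767054  0.17449729]
[[ 9.33873784e-04 -9.66647145e-01 -2.56110181e-01  6.89848991e-02]
 [ 9.99999378e-01  1.05881735e-03 -3.49964869e-04  6.93138063e-04]
 [ 6.09466445e-04 -2.56109695e-01  9.66647533e-01 -1.56792060e-01]
 [ 0.00000000e+00  0.00000000e+00  0.00000000e+00  1.00000000e+00]]
[0.4973296  0.05485834 0.39975609] [-3.14110057e+00 -2.86408908e-04  1.57223397e+00] 2.275
```

View pics/w1.png

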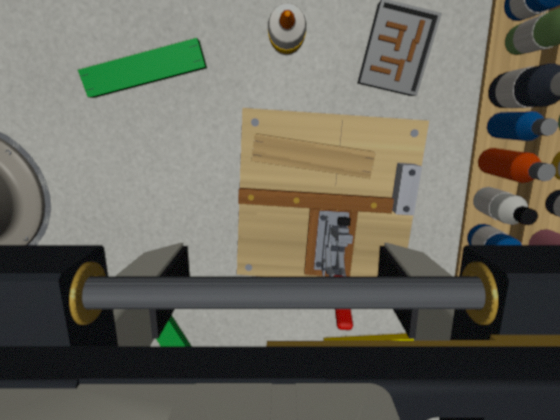

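The wrist view shows the pine rail on the bed, spanning (253..374, 133..177). The fence's brown strip has its face line from about (240,188) to (390,198), the bush block's face is at about u=396, and the red grip is near (343,318). I'll measure these with the depth image.

```bash
python3 - <<'E'
from h import *
c,s=pickle.load(open("w1.pkl","rb")); P=cloud(c,s); im=c["image"]; hsv=cv2.cvtColor(im,cv2.COLOR_BGR2HSV)
for uv in [(315,150),(320,115),(270,196),(406,185),(150,150),(320,205)]: print(uv,P[uv[1],uv[0]].round(4),hsv[uv[1],uv[0]])
v,u=np.mgrid[:420,:560]
roi=(u>236)&(u<430)&(v>105)&(v<245)
# fence: brown dark
br=((hsv[...,2]<140)&(hsv[...,1]>110)&roi&(v>180)&(u<385)).astype(np.uint8)
pts=[]
for uu in range(246,384,2):
    col=np.where(br[:,uu])[0]
    if len(col)>4: pts.append((uu,col[0]-.5))
w=ray(c,pts,.032,s); k=np.polyfit(w[:,0],w[:,1],1)
for _ in range(3):
    r=w[:,1]-np.polyval(k,w[:,0]); g=abs(r-np.median(r))<.0025; k=np.polyfit(w[g,0],w[g,1],1)
yaw=np.arctan(k[0]); print("fence",k,"yaw",yaw,g.sum(),len(g))
# bush: top z 0.05
m=((P[...,2]>.044)&(P[...,2]<.06)&(u>380)&(u<430)&(v>150)&(v<225)&(hsv[...,1]<90)).astype(np.uint8)
n,l,st,_=cv2.connectedComponentsWithStats(m);i=1+st[1:,4].argmax();print("bush",st[i])
cs,_=cv2.findContours((l==i).astype(np.uint8),0,2); rect=cv2.minAreaRect(ray(c,cs[0][0:,0],.05,s)[:,:2].astype(np.float32)*1000);print(rect)
ex=np.array([np.cos(yaw),np.sin(yaw)]);ey=np.array([-ex[1],ex[0]])
b=ray(c,cs[0][:,0],.05,s)[:,:2]
fx=np.percentile(b@ex,4)
# origin: x=90 at face, y=0 on fence
yo=(np.array([0,k[1]])@ey); O=(fx-.09)*ex+yo*ey
print("O",O,"bush y range",((b-O)@ey).min(),((b-O)@ey).max(),"x",((b-O)@ex).min(),((b-O)@ex).max())
# rail
m=((P[...,2]>.0305)&roi&(v<195)&(u<390)).astype(np.uint8)
J=(P[...,:2]-O); jy=J@ey; jx=J@ex
m=((P[...,2]>.029)&(P[...,2]<.05)&(jy>.012)&(jy<.118)&(jx<.08)&(jx>-.15)).astype(np.uint8)
n,l,st,_=cv2.connectedComponentsWithStats(m);i=1+st[1:,4].argmax();print("rail",st[i])
cs,_=cv2.findContours((l==i).astype(np.uint8),0,2); q=ray(c,cs[0][:,0],.038,s)[:,:2]-O
q=np.c_[q@ex,q@ey].astype(np.float32)*1000; print(cv2.minAreaRect(q), cv2.boxPoints(cv2.minAreaRect(q)).round(1).tolist())
# board corners
bm=((hsv[...,0]>8)&(hsv[...,0]<28)&(hsv[...,1]>60)&roi).astype(np.uint8)
q=ray(c,np.argwhere(bm)[:,::-1],.018,s)[:,:2]-O; print("board x",np.percentile(q@ex,[.3,99.7]),"y",np.percentile(q@ey,[.3,99.7]))
rd=((hsv[...,2]>90)&(hsv[...,1]>170)&((hsv[...,0]<6)|(hsv[...,0]>174))&(u>300)&(u<370)&(v>200)).astype(np.uint8)
q=P[rd>0]; Jr=np.c_[(q[:,:2]-O)@ex,(q[:,:2]-O)@ey,q[:,2]]; print("red",rd.sum(),Jr.min(0),np.median(Jr,0),Jr.max(0))
np.save("jig.npy",[O[0],O[1],yaw])
E
```

```text
(315, 150) [0.5433 0.0775 0.0378] [ 19 108 147]
(320, 115) [0.5512 0.1272 0.0172] [ 21  95 164]
(270, 196) [0.4766 0.007  0.0319] [ 14 160 121]
(406, 185) [0.6773 0.028  0.0492] [111  12 150]
(150, 150) [2.871e-01 7.350e-02 1.000e-04] [ 35  10 154]
(320, 205) [ 0.5538 -0.0074  0.0303] [ 14 166 114]
fence [-0.06437585  0.04886771] yaw -0.06428714240551033 69 69
bush [395 164  27  51 973]
((680.4746704101562, 21.21123695373535), (74.7040786743164, 29.420379638671875), 86.42935943603516)
O [0.57512721 0.01184341] bush y range -0.021235670812839596 0.05345419845360331 x 0.08975967878488986 0.11923448316850843
rail [ 252  133  124   45 3340]
((-38.09564971923828, 55.32991027832031), (40.24490737915039, 179.1143035888672), 85.37020874023438) [[-129.0, 42.5], [49.5, 28.0], [52.79999923706055, 68.19999694824219], [-125.69999694824219, 82.5999984741211]]
board x [-0.14664743  0.12921511] y [-0.09395394  0.11615924]
red 286 [-0.08479067 -0.12675439  0.17758298] [ 0.00068381 -0.11645746  0.19158402] [0.00951886 0.10731758 0.55656695]
```

```bash
cat >> h.py <<'E'
O0,O1,YAW=np.load("jig.npy") if __import__("os").path.exists("jig.npy") else (0,0,0)
def J(x,y,z):  # jig mm -> world m
    c,s=np.cos(YAW),np.sin(YAW); return [O0+(c*x-s*y)/1e3,O1+(s*x+c*y)/1e3,z/1e3]
def toj(p):
    c,s=np.cos(YAW),np.sin(YAW); a,b=p[0]-O0,p[1]-O1; return np.round([(c*a+s*b)*1e3,(-s*a+c*b)*1e3,p[2]*1e3],1)
A=[np.pi,0,np.pi/2+YAW]; B=[np.pi,0,YAW]; B2=[np.pi,0,YAW+np.pi]
def st(t,r=None):
    s=robot.sense(); print(t,r,"t",round(s["t"],2),toj(s["position"]),"F",s["wrist_force"].round(1))
E
python3 - <<'E'
from h import *
c,s=pickle.load(open("w1.pkl","rb"));im=c["image"]
cv2.imwrite("pics/crop1.png",cv2.resize(im[95:260,225:445],None,fx=3.4,fy=3.4,interpolation=cv2.INTER_CUBIC))
for n,o in(("A",A),("B",B),("B2",B2)): print(n,robot.solve_ik(J(-130,20,100),o),robot.solve_ik(J(0,-150,88),o))
E
```

```text
A [-8.15349277e-02  3.62381651e-01  1.90089345e+00 -4.44089210e-16
  8.78317553e-01 -1.72477853e-02] [-0.37074187  0.5831522   1.54201298  0.          1.01642748 -0.30645473]
B [-8.15349277e-02  3.62381651e-01  1.90089345e+00 -4.44089210e-16
  8.78317553e-01  1.55354854e+00] [-3.70741872e-01  5.83152196e-01  1.54201298e+00 -4.44089210e-16
  1.01642748e+00  1.26434160e+00]
B2 [-0.08153493  0.36238165  1.90089345  0.          0.87831755 -1.58804411] [-0.37074187  0.5831522   1.54201298  0.          1.01642748 -1.87725106]
```

View pics/crop1.png

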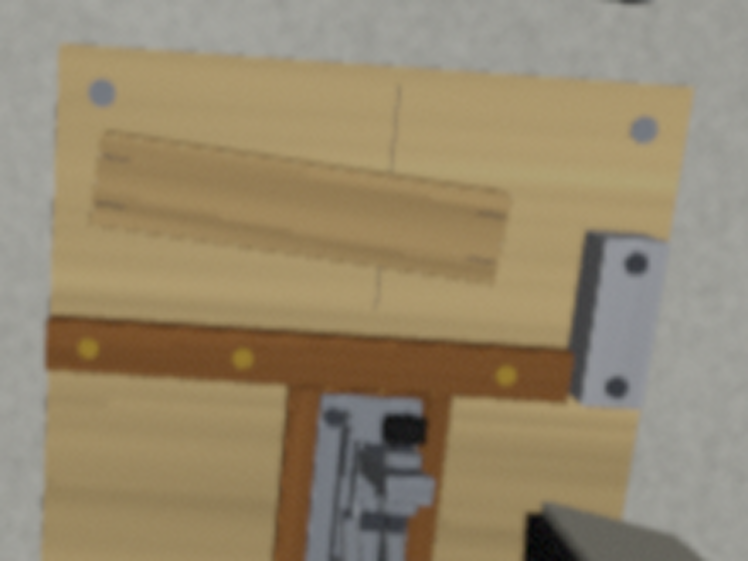

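The crop confirms it: the pine rail, crop pixels (95..510, 130..285), lies on the bed and is the only rail on the jig. Next is the push to the fence.

```bash
python3 - <<'E'
from h import *
robot.grasp(5)
robot.move_to(J(-38,98,110),A); st("above")
r=robot.move_l(J(-38,98,25),feed=.1,contact_N=8); st("down",r)
if not r:
    r=robot.move_l(J(-38,58,25),feed=.04,contact_N=9); st("push1",r)
    if not r: r=robot.move_l(J(-38,43,25),feed=.015,contact_N=9); st("push2",r)
robot.move_l(J(-38,75,25),feed=.1); robot.move_l(J(-38,75,110),feed=.2)
robot.move_to(J(-148,20,110),B2); st("side")
r=robot.move_l(J(-148,20,27),feed=.1,contact_N=8); st("down",r)
E
```

```text
above None t 4.91 [-37.   98.  111.2] F [ 1.   0.6 -0.5]
down False t 5.91 [-37.5  98.1  25.6] F [-0.2 -0.2  0.4]
push1 False t 7.06 [-38.1  58.   24.9] F [-0.3 -0.4 -0.7]
push2 True t 7.78 [-38.2  47.7  24.8] F [0.4 1.8 0.7]
side None t 10.27 [-148.    20.   109.6] F [-0.6 -0.3  0.7]
down False t 11.25 [-147.6   20.    27.4] F [ 0.7  0.3 -0.1]
```

```bash
python3 - <<'E'
from h import *
robot.move_l(J(-148,25,27),feed=.1)
r=robot.move_l(J(-107,25,27),feed=.035,contact_N=9); st("push1",r)
if not r: r=robot.move_l(J(-94,25,27),feed=.015,contact_N=9); st("push2",r)
robot.dwell(.1)
robot.move_l(J(-125,25,27),feed=.1); robot.move_l(J(-125,25,110),feed=.2)
robot.move_to(J(0,65,110),A); st("above")
r=robot.move_l(J(0,65,25),feed=.1,contact_N=8); st("down",r)
r=robot.move_l(J(0,42,25),feed=.015,contact_N=9.5); st("seat",r)
robot.dwell(.1)
robot.move_l(J(0,60,25),feed=.1); robot.move_l(J(0,80,150),feed=.2)
c,s=wrist("w2"); P=cloud(c,s)
E
```

```text
push1 False t 12.82 [-106.9   25.    27.1] F [-0.3  0.  -0.3]
push2 True t 13.48 [-98.9  25.   26.4] F [-0.3  0.2 -0.5]
above None t 16.01 [ -0.5  64.9 109.3] F [ 0.9 -0.1  0.4]
down False t 17.01 [ 0.5 65.  25.6] F [-0.5 -1.7 -0.5]
seat True t 18.13 [-0.2 47.6 24.8] F [0.1 0.7 0.9]
```

View pics/w2.png

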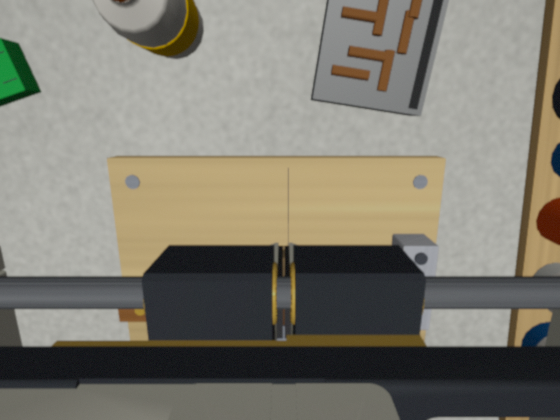

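The wrist view shows the board at (110..440, 157..), but the closed gripper at v>245 hides the rail. I'll look again from higher up.

```bash
python3 - <<'E'
from h import *
robot.move_to(J(-20,40,370),A)
c,s=wrist("w3"); P=cloud(c,s); st("look")
q=P.reshape(-1,3); ok=c["range_z"].ravel()>0
x,y,_=[ (a) for a in ((np.cos(YAW)*(q[:,0]-O0)+np.sin(YAW)*(q[:,1]-O1))*1e3,(-np.sin(YAW)*(q[:,0]-O0)+np.cos(YAW)*(q[:,1]-O1))*1e3,0)]
z=q[:,2]*1e3
m=(ok&(z>35)&(z<42)&(y>-6)&(y<60)&(x>-140)&(x<88)).reshape(420,560).astype(np.uint8)
n,l,stt,_=cv2.connectedComponentsWithStats(m);i=1+stt[1:,4].argmax();print(stt[i])
cs,_=cv2.findContours((l==i).astype(np.uint8),0,2)
w=ray(c,cs[0][:,0],.038,s); jj=np.array([toj(p) for p in w])[:,:2].astype(np.float32); r=cv2.minAreaRect(jj);print(r,cv2.boxPoints(r).round(1).tolist())
cv2.imwrite("pics/crop3.png",cv2.resize(c["image"][100:300,180:440],None,fx=2.9,fy=2.9,interpolation=cv2.INTER_CUBIC))
E
```

```text
look None t 20.29 [-20.3  40.1 367.3] F [-0.3  0.1 -0.4]
[ 237  170  125   28 3371]
((0.146087646484375, 18.473310470581055), (174.91062927246094, 38.706390380859375), 0.08376442641019821) [[-87.30000305175781, 37.70000076293945], [-87.30000305175781, -1.0], [87.5999984741211, -0.800000011920929], [87.5999984741211, 38.0]]
```

View pics/crop3.png

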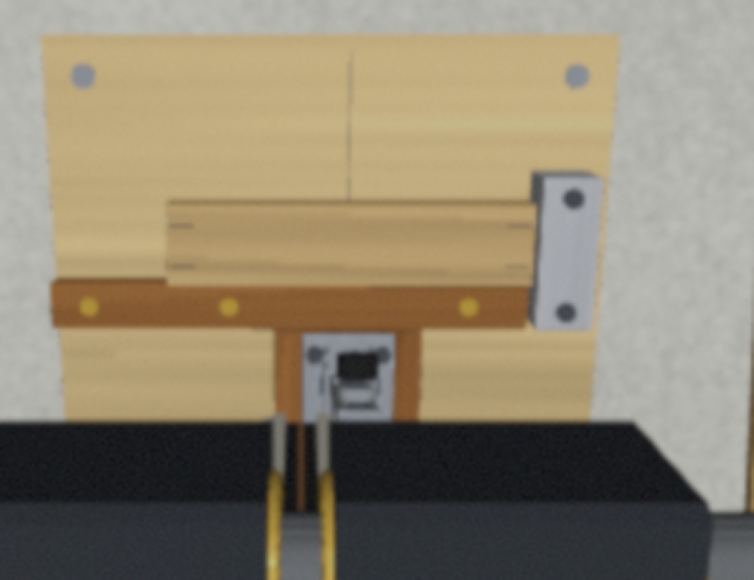

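The rail is flush at both faces: minAreaRect is centred at (0.1, 18.5) mm with 0.001 rad skew. In the crop the rail spans (165..535, 200..285) and touches the block and the fence. The clamp handle comes next.

```bash
python3 - <<'E'
from h import *
E=[(-123,199),(-141,194),(-155,188),(-164,180),(-171,172),(-175,162),(-177,150),(-179,134),(-181,123)]
ph=np.radians([111,120,127.5,133,138,144,150,157,163])
W=[]
for (y,z),p in zip(E,ph): W.append((y-24*np.cos(p)+6.5*np.sin(p)+9.5, z-24*np.sin(p)-6.5*np.cos(p)))
W=np.array(W); print(W.round(0).tolist())
robot.move_to(J(0,-72,270),A); st("above")
robot.move_l(J(0,-72,W[0][1]),feed=.12,contact_N=8); st("down")
for w in W:
    r=robot.move_l(J(0,*w),feed=.04,contact_N=15); st("w",r)
    if r: break
E
```

```text
[[-99.0, 179.0], [-114.0, 176.0], [-126.0, 173.0], [-133.0, 167.0], [-139.0, 161.0], [-142.0, 153.0], [-143.0, 144.0], [-145.0, 131.0], [-147.0, 122.0]]
above None t 20.95 [  0.3 -71.4 270.2] F [0.7 0.3 0.9]
down None t 21.86 [  0.6 -71.8 180. ] F [ 0.4 -0.6  0.6]
w False t 22.68 [ -0.  -98.8 178.9] F [-0.4 -0.9  0.2]
w False t 23.21 [ 1.000e-01 -1.143e+02  1.766e+02] F [-0.2  1.8  1.9]
w False t 23.67 [   0.  -126.2  172.8] F [-0.3  0.8  2.2]
w False t 24.06 [ 1.000e-01 -1.337e+02  1.669e+02] F [0.7 1.  2.9]
w False t 24.43 [   0.  -139.4  160.6] F [1.1 0.2 2.3]
w False t 24.78 [-1.000e-01 -1.423e+02  1.529e+02] F [-0.  -0.6  0.4]
w False t 25.18 [  -0.3 -143.3  143.2] F [-0.1  0.1 -0.3]
w False t 25.65 [  -0.2 -144.8  130.1] F [-0.8 -0.2  0.1]
w False t 26.02 [   0.3 -146.5  122.3] F [0.8 2.  2.3]
```

```bash
python3 - <<'E'
from h import *
r=robot.move_l(J(0,-151,80),feed=.03,contact_N=19); st("press",r)
c=robot.capture("scene"); im=c["image"]; cv2.imwrite("pics/s4.png",cv2.resize(im[180:310,160:340],None,fx=4,fy=4,interpolation=cv2.INTER_CUBIC))
E
```

```text
press True t 27.22 [  -0.4 -150.6   84.6] F [-3.4  1.2 10.8]
```

View pics/s4.png

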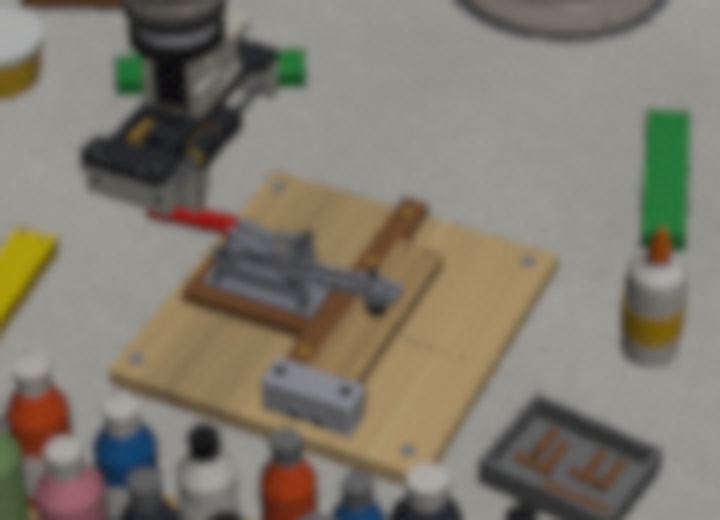

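The crop shows the red grip lying flat at (190,215) and the clamp arm down on the rail at (380,290), with the rail against the fence and block. Next I let go and check.

```bash
python3 - <<'E'
from h import *
robot.move_l(J(0,-151,180),feed=.12); robot.move_to(J(-20,-60,370),A); robot.dwell(.3)
c,s=wrist("w5"); P=cloud(c,s); st("look")
im=c["image"].astype(int); m=(im[...,2]>110)&(im[...,1]<50)&(im[...,0]<60)&(c["range_z"]>0)
q=np.array([toj(p) for p in P[m]])
q=q[(abs(q[:,0])<30)&(q[:,1]<-60)]
print(len(q), q.min(0) if len(q) else 0, q.max(0) if len(q) else 0)
if len(q)>20: print("top z vs y fit",np.polyfit(q[:,1],q[:,2],1), np.polyval(np.polyfit(q[:,1],q[:,2],1),[-104,-184]))
g=P.reshape(-1,3); ok=c["range_z"].ravel()>0; jx=(np.cos(YAW)*(g[:,0]-O0)+np.sin(YAW)*(g[:,1]-O1))*1e3; jy=(-np.sin(YAW)*(g[:,0]-O0)+np.cos(YAW)*(g[:,1]-O1))*1e3; z=g[:,2]*1e3
m=(ok&(z>35)&(z<42)&(jy>3)&(jy<60)&(jx>-140)&(jx<88)); print("rail x",np.percentile(jx[m],[1,99]),"y max left/right",np.percentile(jy[m&(jx<-30)],99),np.percentile(jy[m&(jx>30)],99))
E
```

```text
look None t 29.43 [-20.  -60.4 369.1] F [0.8 0.6 0.1]
423 [  -6.8 -155.5   80.1] [  10.3 -106.    88. ]
top z vs y fit [8.54382639e-02 9.51292081e+01] [86.24362865 79.40856754]
rail x [-85.83049291  86.45822761] y max left/right 37.10883950313504 37.13420877036398
```

View pics/w5.png

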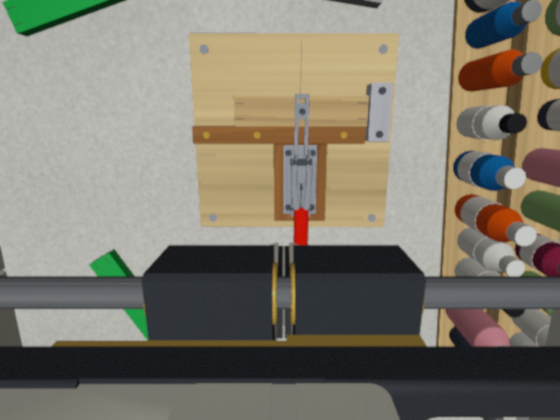

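The wrist view shows the handle down at (300,225), lying on its stop at the expected locked height, and the clamp arm across the rail at (302,105). The rail is still against the fence and block. Handing in.

```bash
python3 -c "
from station import robot
print(robot.hand_in())"
```

```text
the job is handed in; nothing more can be done
None
```

The rail sits flush against the fence and the bush block, the clamp handle is down on its stop, the arm has let go, and the job is handed in; it returned no verdict, and I checked the lock by camera and contact stop because the pad force can't be read directly.

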